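Clear the drying chamber's lid and hold it open

TASK

A specimen cassette has been left on the closed lid of the slide-drying chamber: pick it up and set it down (do not drop it) flat, wax side up, on the narrow raised ledge of the metal stand, centred and lengthwise along the ledge, and let go of it. Only then raise the lid by its bar handle and finish while holding it still by that bar, open at 40 degrees (within 5 degrees), so that a colleague across the bench can reach the slides; the lid falls shut if released, so do not let go at the end. Leave the slide box, the jar and the cup where they stand.

Things in the scene. Friction and masses are not known exactly. Their poses are not given: they have to be found in the camera images.
- chamber: Cream slide-drying chamber, an open-topped box fixed to the bench, 220 (x) x 260 (y) x 90 mm high, a control panel on its +x side, which looks away from the robot. Origin: centre of its underside, on the bench. Its place and yaw vary. The lid is hinged along the top edge of its -x side, the side nearest the robot.
- lid (a joint): Angle of the grey lid in rad: 0 closed and level, at most 1.2; grows as the edge far from the robot rises. 40 degrees is 0.698. The lid is a plate 220 x 260 x 8 mm; closed, its flat top is 98.5 mm above the bench. About 0.5 kg with its bar (varies); turns freely, has no stay and falls shut from any angle when let go; 2 to 4 N at the bar carries it.
- lid_hinge (a point): Point on the lid's hinge axis, in the middle of its width, at the underside of the lid, 90.5 mm above the bench. It turns with the lid: x points along the lid from the hinge to its free edge, y along the hinge axis, z out of the lid's top. Opening turns the lid about -y.
- lid_bar (a point): Round green bar handle on the lid, parallel to the hinge: 12 mm thick, 110 mm between two 10 mm legs at its ends. Its middle: 195 mm along the lid's x and 48 mm along its z from the hinge (40 mm over the lid's top, 34 mm free underneath). Axes turn with the lid: y along the bar, z out of the lid. Pinch it between its legs, closing across it; fingers can turn about it.
- cassette: Specimen cassette, loose: orange plastic base 60 (x) x 36 (y) x 10 mm with a cream wax block 56 x 36 x 14 mm on top, a pink patch in the wax; 24 mm high in all, about 70 g. Origin: centre of its underside; x along its length, z up through the wax. Starts flat on the closed lid, between the hinge and the bar, at varied place and yaw. Pinch it across its 36 mm width.
- stand: Metal stand fixed on the bench to one side of the chamber (left or right varies): dark foot 100 x 60 x 12 mm, a web 12 mm thick, and on it a bright ledge 80 (x) x 22 (y) x 10 mm, its top 70 mm above the bench. Origin: centre of the underside; x along the ledge.
- ledge_top (a point): Centre of the ledge's top face, 70 mm above the bench; x along the 80 mm ledge, y across its 22 mm width, z up.
- slide_box: Bystander, loose: blue plastic slide box 85 x 55 x 35 mm on the bench, on the side of the chamber where the stand is not. Origin: centre of its underside.
- jar: Bystander, loose: amber jar 56 mm across, 75 mm high, beyond the stand or slide box. Origin: centre of its underside.
- cup: Bystander, loose: white plastic cup 64 mm across, 65 mm high, beyond the stand or slide box. Origin: centre of its underside.
There are look-alikes about, which are no part of the job. What is shaped like the stand but blue is not meant.

How it is judged:
On the way:
1. the cassette lies flat, centred and lengthwise on the ledge, let go, while the lid is still closed (horizontal distance between cassette and ledge_top below 0.017 m and y of cassette in the frame of ledge_top between -0.009 and 0.009 m and z of cassette in the frame of ledge_top between -0.004 and 0.004 m and angle between cassette's own z axis and vertical below 0.1 rad and angle between the x axis of cassette and the x axis of ledge_top, either way round below 0.3 rad and contact force between cassette and stand above 0.1 N and contact force between cassette and the fingers below 0.05 N and linear speed of cassette below 0.02 m/s and value of joint lid below 0.06 rad), for 0.2 s.
At the end, for the whole second after the job is handed in: The fingers hold the lid by its bar (more than 0.5 N) still, at 35 to 45 degrees, no loose thing propping it; the cassette lies untouched on the ledge, level, wax up, centred within 9 mm across and 17 mm overall, lengthwise within 17 degrees (horizontal distance between cassette and ledge_top below 0.017 m and y of cassette in the frame of ledge_top between -0.009 and 0.009 m and z of cassette in the frame of ledge_top between -0.004 and 0.004 m and angle between cassette's own z axis and vertical below 0.1 rad and angle between the x axis of cassette and the x axis of ledge_top, either way round below 0.3 rad and contact force between cassette and stand above 0.1 N and contact force between cassette and the fingers below 0.05 N and linear speed of cassette below 0.02 m/s and value of joint lid between 0.611 and 0.785 rad and velocity of joint lid between -0.05 and 0.05 rad/s and contact force between lid_c0 and cassette below 0.05 N and contact force between lid_c0 and slide_box below 0.05 N and contact force between lid_c0 and jar below 0.05 N and contact force between lid_c0 and cup below 0.05 N and contact force between lid_c1 and the fingers above 0.5 N and contact force between cassette and the arm below 0.05 N); the arm keeps its last pose, push and grip.
It fails at once if the lid was raised before the cassette was on the ledge (value of joint lid above 0.12 rad and distance between cassette and ledge_top above 0.045 m).
It fails at once if the cassette fell off (height (world z) of cassette below 0.05 m).
It fails at once if the cassette was dropped onto the ledge (horizontal distance between cassette and ledge_top below 0.05 m and z of cassette in the frame of ledge_top above 0.012 m and contact force between cassette and anything else below 0.001 N).
It fails at once if the slide box, the jar or the cup was moved by more than 25 mm (distance of any of slide_box, jar, cup from where it was at the start of the episode above 0.025 m).
It also fails if it takes over 51 s, if anything falls off the work surface, if the arm or the gripper's body presses on something with over 40 N, if the wrist force passes 120 N, or if a joint passes its speed limit or range.

ROBOT

A 6-joint arm with a two-finger parallel gripper is mounted at the origin on the work surface. World frame = base frame: x ahead of the robot, y to its left, z up, the work surface at z = 0. Lengths are in m, angles in rad, forces in N, time in s.
With the tool pointing down it reaches from about 0.3 to 0.775 m from the base axis. Payload 14.6 kg.
Tool frame: the origin (TCP) lies at the very end of the fingers, on their centre line; the grasp point (between the pads) lies 19 mm behind it; z points along the fingers, y is the line along which they close (so a half turn about z gives the same grasp; the last joint's range is limited). The gripper opens to 94 mm and grips with 3 to 60 N. Pads are 16 mm wide; open, the fingers measure 119 mm over their backs; the gripper's body (75 mm by 177 mm) begins 78 mm behind the grasp point.
Start: joints at [1.229, 0.3, 1.521, -0, 1.321, -0.067], TCP at [0.149, 0.529, 0.205] pointing down, gripper open.
Joint ranges: [-3.03, 3.03], [-0.79, 2.21], [0.23, 2.52], [-1.04, 4.18], [0, 3.07], [-2.55, 2.55]. Speed limits (rad/s): [2.22, 2.22, 2.57, 3.14, 3.14, 3.14].

INTERFACE

Orientations are given as [roll, pitch, yaw] about the fixed x, y, z axes, in that order (R = Rz(yaw) Ry(pitch) Rx(roll)).
In Python, from station import ctrl, cams gives the robot as it stands. The module is installed in compiled form; this text tells all that it offers.
- The arm moves only by the tool arm_command, never from a script. Its argument "plan" is a list that holds one entry, the list of rows, each a list of 7 numbers: the shift along the tool's x, y, z in fractions of the full range, 1 being 800 mm, then the turn, a rotation vector about the tool's x, y, z in a scale on which 1.0 is 2 pi rad, then the closure, from -1 (fully open) to 1 (shut). A call has 1 to 12 rows; each row is the pose to reach, as a shift and turn from the pose commanded when the call began, along the tool's axes at that moment; what a row does not reach only later rows make up. A row lasts 1/10 s, in which the tool goes at most 50 mm and 8.59 degrees, less where a joint would pass 70% of its speed; a pose out of reach is approached as far as the arm can. A shift or turn number past 1, either way, is cut back to 1. A call with a gripper value outside its range is refused whole. The fingers move at their own pace and stop on an object; "squeeze" is the grip in N (left out, the last holds). Time passes only in rows, so rows that repeat a pose let the fingers close. It gives the time, the measured TCP pose, the force, the opening and the grip force at its end, in the units of the state.
- ctrl.get_obs(): the state, without advancing time (a new reading comes with each control period).
- cams.camera(name): name is "scene" or "top"; returns (picture, depth): 384x512x3 uint8, blue, green, red; 384x512 float32, m along the optical axis (not along the pixel's ray), 0 where there is no reading.
- cams.camera_info(name): a dict with "fx", "fy", "cx", "cy" (pixels), "world_to_cam" (4x4, takes a point from world to camera coordinates). Camera axes: x right, y down, z forward; pixel columns grow to the right and rows downward; lengths in m; the calibration is good to about 2 mm. A picture is of the moment at which its call begins. camera_info takes no time and is no camera call.
- ctrl.hand_in(): hands the job in; it is judged then, once.
The state is a dict: "time_s": time; "qpos": joint angles; "joint_vel": joint speeds; "tau": joint torques, N m; "ee_pos": TCP position; "eef_rot": TCP orientation; "force": force on the tool from outside, world axes, zero at the start; "moment": the same for the moment, N m; "grip_width": finger opening in m; "grip_force": force on a finger pad.
Only numpy, scipy, OpenCV 4.12 (cv2) and the standard library are available. Lean on these libraries where they do the work, as an engineer would, in place of code of your own. Each camera call takes 0.05 s, during which the arm holds its last target. There are 200 camera calls.

## Working session

There is one attempt and no reset: what is moved stays moved. The work goes in short steps, Python scripts to look and compute and a tool call to move; the robot and the scene stay as the last step left them, time stands still between calls to the robot, and variables do not carry over. Pictures are saved under pics/ and viewed, at most 10 in all, crops included, and the job is handed in when it is done.

Besides the shell and the picture viewer there is one more tool, called after ">>>" as name([rows], argument=value, ...), one row to a line, values as JSON. arm_command: Moves the arm, as the interface text tells. Its arguments: {"type":"object","properties":{"plan":{"type":"array"},"squeeze":{"type":"number"}},"required":["plan"]}

```bash
mkdir -p pics; cat > h.py <<'E'
import numpy as np, cv2
from station import ctrl, cams
from scipy.spatial.transform import Rotation as R
def grab(n):
    p,d=cams.camera(n); np.savez(f'pics/{n}.npz',p=p,d=d); return p,d
def cloud(n,d):
    i=cams.camera_info(n); v,u=np.mgrid[:d.shape[0],:d.shape[1]]
    c=np.stack([(u-i['cx'])/i['fx']*d,(v-i['cy'])/i['fy']*d,d],-1)
    T=np.linalg.inv(np.array(i['world_to_cam'])); return c@T[:3,:3].T+T[:3,3]
E
python3 - <<'E'
from h import *
for n in('scene','top'):
    p,d=grab(n); cv2.imwrite(f'pics/{n}0.png',p)
    i=cams.camera_info(n); print(i['fx'],np.linalg.inv(np.array(i['world_to_cam'])).round(2).tolist())
o=ctrl.get_obs(); print({k:np.round(v,3).tolist() for k,v in o.items()})
E
```

```text
411.29868598434473 [[0.76, 0.51, -0.4, 1.02], [0.65, -0.58, 0.49, -0.63], [0.01, -0.63, -0.77, 1.14], [0.0, 0.0, 0.0, 1.0]]
413.2922430866748 [[-0.0, -1.0, 0.05, 0.41], [-1.0, 0.0, -0.02, 0.02], [0.02, -0.05, -1.0, 1.4], [0.0, 0.0, 0.0, 1.0]]
{'time_s': 0.1, 'qpos': [1.229, 0.3, 1.522, -0.0, 1.321, -0.067], 'joint_vel': [0.0, -0.002, -0.002, -0.0, 0.002, 0.0], 'tau': [0.001, -53.263, -35.329, 0.071, 0.023, -0.0], 'ee_pos': [0.149, 0.529, 0.205], 'eef_rot': [-3.141, -0.0, 2.867], 'force': [1.217, 0.223, 0.254], 'moment': [0.03, -0.036, -0.059], 'grip_force': 0.0, 'grip_width': 0.094}
```

View pics/scene0.png

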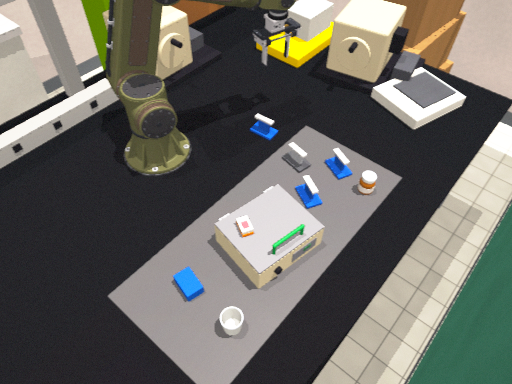

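View pics/top0.png

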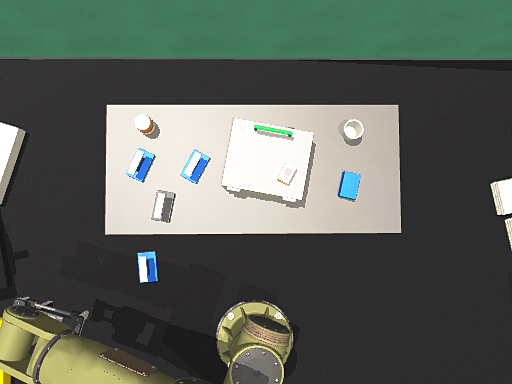

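Shaped like the stand in the top view: (140,165), (195,166) and (148,267) have blue feet, and (163,206) has a dark grey foot. The dark one fits "dark foot, bright ledge". The cassette is at (287,173) and the bar at (272,130). Next I'll confirm with a crop and measure.

```bash
python3 - <<'E'
from h import *
f=np.load('pics/top.npz'); p,d=f['p'],f['d']
a=cv2.resize(p[145:225,110:220],None,fx=5,fy=5,interpolation=cv2.INTER_CUBIC)
b=cv2.resize(p[110:210,215:320],None,fx=4,fy=4,interpolation=cv2.INTER_CUBIC)
c=np.zeros((400,550+420-200,3),np.uint8); c[:,:350]=a[:,100:450]; c[:,350:]=b
cv2.imwrite('pics/crop1.png',c)
X=cloud('top',d)
def rect(m,s):
    q=X[m]; r=cv2.minAreaRect((q[:,:2]*1000).astype(np.float32)); print(s,len(q),np.round(r[0],1),np.round(r[1],1),round(r[2],1),'z',np.percentile(q[:,2],[5,50,95]).round(4),'mean',q.mean(0).round(4))
v,u=np.mgrid[:384,:512]; z=X[...,2]
def box(u0,u1,v0,v1): return (u>=u0)&(u<u1)&(v>=v0)&(v<v1)
hsv=cv2.cvtColor(p,cv2.COLOR_BGR2HSV)
rect(box(145,180,185,226)&(z>.055)&(z<.085),'ledge')
rect(box(145,180,185,226)&(z>.006)&(z<.085),'stand')
rect(box(270,300,155,190)&(z>.109),'cass')
rect(box(240,300,115,145)&(z>.115),'bar')
g=(hsv[...,0]>45)&(hsv[...,0]<80)&(hsv[...,1]>120)
rect(box(240,300,115,145)&g,'bargreen')
rect(box(215,320,110,210)&(z>.09)&(z<.105),'lid')
print(hsv[206,163],X[206,163])
f=np.load('pics/scene.npz'); p,d=f['p'],f['d'];X=cloud('scene',d);z=X[...,2]
rect(box(230,260,210,240)&(z>.112),'cass_s')
rect(box(275,312,140,175)&(z>.06)&(z<.085),'ledge_s')
rect(box(265,312,220,260)&(z>.13),'bar_s')
E
```

```text
ledge 187 [444.5 304.7] [23.  79.2] 79.4 z [0.0645 0.0699 0.0752] mean [0.4446 0.3039 0.0699]
stand 589 [447.6 307.7] [133.9 113.7] 0.1 z [0.0069 0.014  0.073 ] mean [0.445  0.3008 0.0306]
cass 222 [481.6 -55.8] [ 42.9 209. ] 52.9 z [0.1166 0.1232 0.1283] mean [ 0.5371 -0.0968  0.1629]
bar 164 [545.6 -46.9] [118.5 280.4] 85.0 z [0.1376 0.1435 0.1489] mean [ 0.6662 -0.0559  0.1811]
bargreen 139 [675.8 -58.2] [118.7  11.7] 79.9 z [0.1366 0.1436 0.1484] mean [ 0.6746 -0.0579  0.1425]
lid 5273 [587.  -41.7] [260.4 231.3] 79.2 z [0.0942 0.0986 0.1028] mean [ 0.5887 -0.0388  0.0986]
[ 30  25 102] [0.44334624 0.29898217 0.0342275 ]
cass_s 215 [ 778.  -346.1] [ 47.1 742.7] 43.9 z [0.1156 0.1234 0.1271] mean [ 0.5487 -0.1081  0.1323]
ledge_s 125 [443.4 305.3] [26.2 87.8] 79.3 z [0.0625 0.071  0.0751] mean [0.4471 0.3029 0.07  ]
bar_s 171 [ 818.4 -332.3] [ 77.4 713.2] 27.7 z [0.1386 0.1438 0.6461] mean [ 0.6934 -0.092   0.1959]
```

View pics/crop1.png

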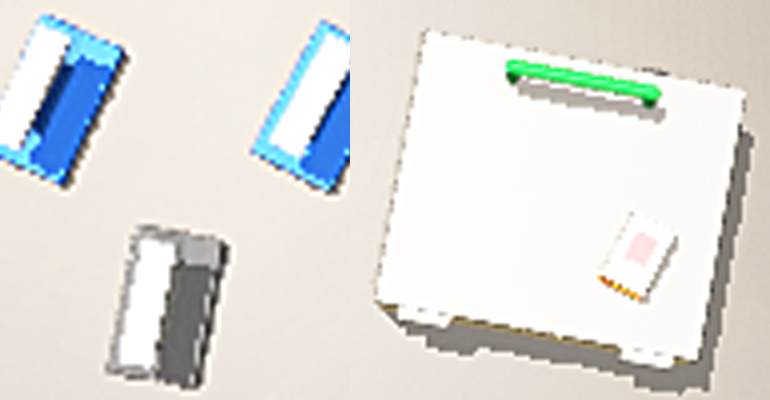

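The dark-footed stand (163,206) is confirmed; both neighbours are blue. Now I'll refine the cassette and bar with outliers removed.

```bash
python3 - <<'E'
from h import *
for n,b in(('top',(0.47,.62,-.16,-.03)),('scene',(0.47,.62,-.16,-.03))):
    f=np.load(f'pics/{n}.npz'); X=cloud(n,f['d']); z=X[...,2]
    def rect(m,s):
        q=X[m]; m=(q[:,:2]*1000).astype(np.float32)
        r=cv2.minAreaRect(m); w,V=np.linalg.eigh(np.cov(m.T)); print(n,s,len(q),np.round(r,1) if 0 else (np.round(r[0],1),np.round(r[1],1),round(r[2],1)),'mean',q.mean(0).round(4),'pca',np.degrees(np.arctan2(V[1,-1],V[0,-1])).round(1),(np.sqrt(w*12)).round(1))
    inb=lambda a:(X[...,0]>a[0])&(X[...,0]<a[1])&(X[...,1]>a[2])&(X[...,1]<a[3])
    rect(inb(b)&(z>.112)&(z<.14),'cass')
    rect(inb((.64,.71,-.14,.03))&(z>.134)&(z<.155),'bar')
    rect(inb((.40,.49,.27,.34))&(z>.06)&(z<.08),'ledge')
o=ctrl.get_obs(); 
for t,y in (((.5,-.1,.2),0),): pass
E
```

```text
top cass 211 (array([ 542. , -101.2]), array([35.1, 55.4]), 63.3) mean [ 0.5417 -0.101   0.1228] pca 153.7 [36.2 57. ]
top bar 153 (array([675. , -58.4]), array([119.4,  13.2]), 79.5) mean [ 0.6743 -0.0585  0.1434] pca 79.3 [ 11.9 120. ]
top ledge 185 (array([444.5, 304.7]), array([23. , 79.2]), 79.4) mean [0.4445 0.304  0.0701] pca 169.4 [23.4 80.9]
scene cass 213 (array([ 542.6, -101.5]), array([36.4, 58.4]), 62.6) mean [ 0.5443 -0.1032  0.1228] pca 151.2 [37.2 60.3]
scene bar 159 (array([675.6, -58.6]), array([120.4,  13.7]), 78.8) mean [ 0.6753 -0.0617  0.1435] pca 79.2 [ 11.6 121.2]
scene ledge 125 (array([443.4, 305.3]), array([26.2, 87.8]), 79.3) mean [0.4471 0.3029 0.07  ] pca 168.5 [25.6 84.2]
```

```bash
cat >> h.py <<'E'
def to(xyz,yaw,tilt=0):
    "shift mm / rotvec in tool axes to the tool-down pose"
    o=ctrl.get_obs(); A=R.from_euler('xyz',o['eef_rot']); B=R.from_euler('xyz',[np.pi,0,yaw])
    s=A.inv().apply(np.array(xyz)-np.array(o['ee_pos'])*1000); r=(A.inv()*B).as_rotvec()
    print('t',round(o['time_s'],2),'pos',(np.array(o['ee_pos'])*1000).round(1),'rpy',np.round(o['eef_rot'],3),'F',np.round(o['force'],1),'grip',round(o['grip_width'],4),round(o['grip_force'],1)); print('  shift',s.round(1),'rot',r.round(3))
E
python3 -c "
from h import *
to((542,-101.3,200),np.radians(153.4))"
```

```text
t 0.1 pos [149.2 529.1 204.9] rpy [-3.141 -0.     2.867] F [1.2 0.2 0.3] grip 0.0944 0.0
  shift [-549.2 -500.2    5.4] rot [-0.001  0.     0.189]
```

Careful with the scale: shifts go in shares of 800 mm and turns go in shares of 2 pi rad. That gives: -549 mm / 800 = -0.6863, -500 mm / 800 = -0.625, 0.19 rad / 6.2832 = 0.0302.

>>> arm_command([
  [[-0.6863,-0.625,0.0063,0,0,0.0302,-1],[-0.6863,-0.625,0.0063,0,0,0.0302,-1],[-0.6863,-0.625,0.0063,0,0,0.0302,-1],[-0.6863,-0.625,0.0063,0,0,0.0302,-1],[-0.6863,-0.625,0.0063,0,0,0.0302,-1],[-0.6863,-0.625,0.0063,0,0,0.0302,-1],[-0.6863,-0.625,0.0063,0,0,0.0302,-1],[-0.6863,-0.625,0.0063,0,0,0.0302,-1],[-0.6863,-0.625,0.0063,0,0,0.0302,-1],[-0.6863,-0.625,0.0063,0,0,0.0302,-1],[-0.6863,-0.625,0.0063,0,0,0.0302,-1],[-0.6863,-0.625,0.0063,0,0,0.0302,-1]],
])

```text
time_s: 1.3
ee_pos: [0.4672, 0.018, 0.2013]
eef_rot: [3.142, 0.0, 2.677]
force: [0.8, 0.8, 0.1]
grip_width: 0.0939
grip_force: 0.0
```

```bash
python3 -c "
from h import *
to((542,-101.3,200),np.radians(153.4))"
```

```text
t 1.3 pos [467.2  18.  201.3] rpy [3.142 0.    2.677] F [0.8 0.8 0.1] grip 0.0939 0.0
  shift [-120.4  -73.1    1.3] rot [ 0.     0.    -0.001]
```

In the tool's units: -100 mm / 800 = -0.125, -60 mm / 800 = -0.075.

>>> arm_command([
  [[-0.125,-0.075,0,0,0,0,-1],[-0.125,-0.075,0,0,0,0,-1],[-0.125,-0.075,0,0,0,0,-1],[-0.125,-0.075,0,0,0,0,-1],[-0.125,-0.075,0,0,0,0,-1],[-0.125,-0.075,0,0,0,0,-1],[-0.125,-0.075,0,0,0,0,-1],[-0.125,-0.075,0,0,0,0,-1]],
])

```text
time_s: 2.1
ee_pos: [0.5289, -0.0775, 0.2017]
eef_rot: [3.141, 0.0, 2.678]
force: [0.2, 0.2, 0.6]
grip_width: 0.0938
grip_force: 0.0
```

```bash
python3 -c "
from h import *
to((542,-101.3,102),np.radians(153.4))"
```

```text
t 2.1 pos [528.9 -77.5 201.7] rpy [3.141 0.    2.678] F [0.2 0.2 0.6] grip 0.0938 0.0
  shift [-22.3 -15.5  99.7] rot [0.    0.    0.001]
```

In the tool's units: 98 mm / 800 = 0.1225, 95 mm / 800 = 0.1188.

>>> arm_command([
  [[-0.0275,-0.0188,0,0,0,0,-1],[-0.0275,-0.0188,0.0375,0,0,0,-1],[-0.0275,-0.0188,0.075,0,0,0,-1],[-0.0275,-0.0188,0.1,0,0,0,-1],[-0.0275,-0.0188,0.1125,0,0,0,-1],[-0.0275,-0.0188,0.1188,0,0,0,-1],[-0.0275,-0.0188,0.1225,0,0,0,-1],[-0.0275,-0.0188,0.1225,0,0,0,-1],[-0.0275,-0.0188,0.1225,0,0,0,-1]],
])

```text
time_s: 3.0
ee_pos: [0.5424, -0.1016, 0.1042]
eef_rot: [3.141, 0.001, 2.677]
force: [-0.7, 0.1, 0.6]
grip_width: 0.0944
grip_force: 0.0
```

```bash
python3 - <<'E'
from h import *
to((542,-101.3,102),np.radians(153.4))
p,d=grab('scene'); cv2.imwrite('pics/s1.png',cv2.resize(p[170:290,190:340],None,fx=5,fy=5,interpolation=cv2.INTER_CUBIC))
E
```

```text
t 3.0 pos [ 542.4 -101.6  104.2] rpy [3.141e+00 1.000e-03 2.677e+00] F [-0.7  0.1  0.6] grip 0.0944 0.0
  shift [0.5 0.1 2.2] rot [ 0.     0.001 -0.   ]
```

View pics/s1.png

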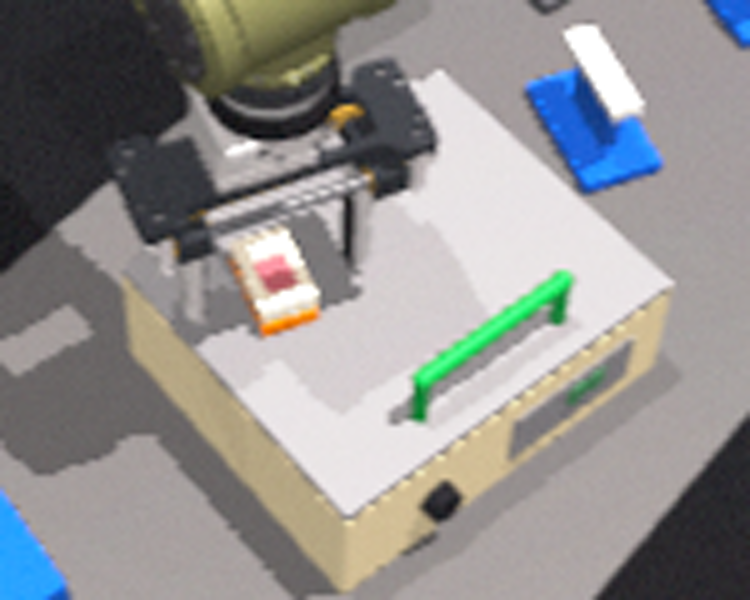

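The fingers (left ~(200,290), right ~(350,240)) straddle the cassette at (275,285) in the crop. Closing.

In the tool's units: 2 mm / 800 = 0.0025.

>>> arm_command([
  [[0,0,0.0025,0,0,0,-1],[0,0,0.0025,0,0,0,1],[0,0,0.0025,0,0,0,1],[0,0,0.0025,0,0,0,1],[0,0,0.0025,0,0,0,1],[0,0,0.0025,0,0,0,1],[0,0,0.0025,0,0,0,1],[0,0,0.0025,0,0,0,1],[0,0,0.0025,0,0,0,1],[0,0,0.0025,0,0,0,1]],
], squeeze=15)

```text
time_s: 4.05
ee_pos: [0.542, -0.1016, 0.1014]
eef_rot: [-3.142, -0.0, 2.677]
force: [1.0, 0.4, 0.4]
grip_width: 0.036
grip_force: 14.9
```

```bash
python3 -c "
from h import *
to((445,304.3,175),np.radians(169.3))"
```

```text
t 4.05 pos [ 542.  -101.6  101.4] rpy [-3.142 -0.     2.677] F [1.  0.4 0.4] grip 0.036 14.9
  shift [268.7 319.3 -73.6] rot [-0.    -0.    -0.278]
```

In the tool's units: 255 mm / 800 = 0.3188, 244 mm / 800 = 0.305, -0.278 rad / 6.2832 = -0.0442.

>>> arm_command([
  [[0,0,-0.0188,0,0,0,1],[0,0,-0.0438,0,0,0,1],[0,0,-0.075,0,0,0,1],[0.0313,0.0375,-0.0925,0,0,-0.0048,1],[0.0625,0.075,-0.0925,0,0,-0.0095,1],[0.0963,0.1138,-0.0925,0,0,-0.0143,1],[0.13,0.1538,-0.0925,0,0,-0.0191,1],[0.1638,0.1938,-0.0925,0,0,-0.0239,1],[0.1975,0.2338,-0.0925,0,0,-0.0286,1],[0.2313,0.2738,-0.0925,0,0,-0.0334,1],[0.2563,0.305,-0.0925,0,0,-0.0382,1],[0.2688,0.3188,-0.0925,0,0,-0.0442,1]],
])

```text
time_s: 5.25
ee_pos: [0.4633, 0.2249, 0.1753]
eef_rot: [3.141, -0.0, 2.959]
force: [0.5, -1.1, -1.0]
grip_width: 0.0362
grip_force: 14.9
```

```bash
python3 -c "
from h import *
to((445,304.3,175),np.radians(169.3))"
```

```text
t 5.25 pos [463.3 224.9 175.3] rpy [ 3.141 -0.     2.959] F [ 0.5 -1.1 -1. ] grip 0.0362 14.9
  shift [32.5 74.8  0.4] rot [ 0.    -0.     0.004]
```

In the tool's units: 71 mm / 800 = 0.0888, 65 mm / 800 = 0.0813.

>>> arm_command([
  [[0.0125,0.0288,0,0,0,0,1],[0.025,0.0575,0,0,0,0,1],[0.035,0.0813,0,0,0,0,1],[0.0388,0.0888,0,0,0,0,1],[0.0388,0.0888,0,0,0,0,1],[0.0388,0.0888,0,0,0,0,1],[0.0388,0.0888,0,0,0,0,1]],
])

```text
time_s: 5.95
ee_pos: [0.4472, 0.2973, 0.1754]
eef_rot: [-3.141, 0.0, 2.954]
force: [-0.8, -0.4, -1.0]
grip_width: 0.0356
grip_force: 14.9
```

```bash
python3 - <<'E'
from h import *
to((445,304.3,78),np.radians(169.3))
p,d=grab('scene'); X=cloud('scene',d)
for nm in ('scene','top'):
    if nm=='top': p,d=grab('top'); X=cloud('top',d)
    h=cv2.cvtColor(p,cv2.COLOR_BGR2HSV); m=(abs(X[...,0]-.445)<.06)&(abs(X[...,1]-.304)<.06)
    c=m&(X[...,2]>.165)&(X[...,2]<.2); q=X[c&(h[...,2]>150)]
    print(nm,len(q),q.mean(0).round(4) if len(q) else '')
cv2.imwrite('pics/s2.png',cv2.resize(np.load('pics/scene.npz')['p'][90:200,240:400],None,fx=5,fy=5,interpolation=cv2.INTER_CUBIC))
E
```

```text
t 5.95 pos [447.2 297.3 175.4] rpy [-3.141  0.     2.954] F [-0.8 -0.4 -1. ] grip 0.0356 14.9
  shift [ 3.4  6.4 97.4] rot [-0.     0.    -0.001]
scene 153 [0.4589 0.2898 0.1913]
top 0
```

View pics/s2.png

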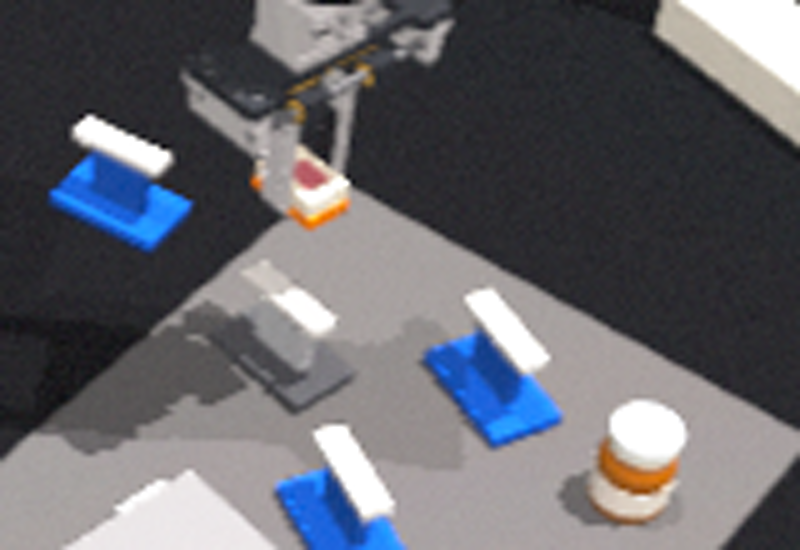

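The cassette hangs level, upright, over the dark stand (crop (290,310)). Lowering now.

In the tool's units: 99 mm / 800 = 0.1238, 98 mm / 800 = 0.1225.

>>> arm_command([
  [[0.0038,0.0075,0,0,0,0,1],[0.0038,0.0075,0.025,0,0,0,1],[0.0038,0.0075,0.0563,0,0,0,1],[0.0038,0.0075,0.0813,0,0,0,1],[0.0038,0.0075,0.1,0,0,0,1],[0.0038,0.0075,0.1125,0,0,0,1],[0.0038,0.0075,0.1188,0,0,0,1],[0.0038,0.0075,0.1225,0,0,0,1],[0.0038,0.0075,0.1238,0,0,0,1],[0.0038,0.0075,0.1238,0,0,0,1]],
])

```text
time_s: 7.05
ee_pos: [0.4452, 0.3048, 0.0768]
eef_rot: [3.141, 0.001, 2.955]
force: [0.1, -0.9, -1.1]
grip_width: 0.0362
grip_force: 14.9
```

```bash
python3 -c "
from h import *
to((445,304.3,73),np.radians(169.3))"
```

```text
t 7.05 pos [445.2 304.8  76.8] rpy [3.141e+00 1.000e-03 2.955e+00] F [ 0.1 -0.9 -1.1] grip 0.0362 14.9
  shift [ 0.1 -0.6  3.8] rot [ 0.     0.001 -0.   ]
```

In the tool's units: 3 mm / 800 = 0.0038, 2 mm / 800 = 0.0025.

>>> arm_command([
  [[0,0,0.0013,0,0,0,1],[0,0,0.0025,0,0,0,1],[0,0,0.0038,0,0,0,1],[0,0,0.0038,0,0,0,1],[0,0,0.0038,0,0,0,1]],
])

```text
time_s: 7.55
ee_pos: [0.445, 0.3047, 0.0734]
eef_rot: [3.142, -0.0, 2.955]
force: [0.2, 0.3, -1.8]
grip_width: 0.036
grip_force: 14.9
```

In the tool's units: 1 mm / 800 = 0.0013, 0.5 mm / 800 = 0.0006.

>>> arm_command([
  [[0,0,0.0006,0,0,0,1],[0,0,0.0013,0,0,0,1],[0,0,0.0013,0,0,0,1]],
])

```text
time_s: 7.85
ee_pos: [0.4451, 0.3047, 0.0729]
eef_rot: [3.141, 0.0, 2.955]
force: [-2.1, -2.1, 6.3]
grip_width: 0.0363
grip_force: 14.9
```

>>> arm_command([
  [[0,0,0,0,0,0,0.1],[0,0,0,0,0,0,-0.3],[0,0,0,0,0,0,-0.5],[0,0,0,0,0,0,-0.5],[0,0,0,0,0,0,-0.5],[0,0,0,0,0,0,-0.5],[0,0,0,0,0,0,-0.5]],
])

```text
time_s: 8.55
ee_pos: [0.445, 0.3047, 0.0724]
eef_rot: [-3.142, -0.0, 2.955]
force: [-0.1, 0.2, -0.0]
grip_width: 0.0703
grip_force: 0.0
```

```bash
python3 - <<'E'
from h import *
to((445,304.3,175),np.radians(169.3))
p,d=grab('scene')
cv2.imwrite('pics/s3.png',cv2.resize(p[120:190,260:350],None,fx=8,fy=8,interpolation=cv2.INTER_CUBIC))
E
```

```text
t 8.55 pos [445.  304.7  72.4] rpy [-3.142 -0.     2.955] F [-0.1  0.2 -0. ] grip 0.0703 0.0
  shift [-1.000e-01 -4.000e-01 -1.026e+02] rot [-0. -0. -0.]
```

View pics/s3.png

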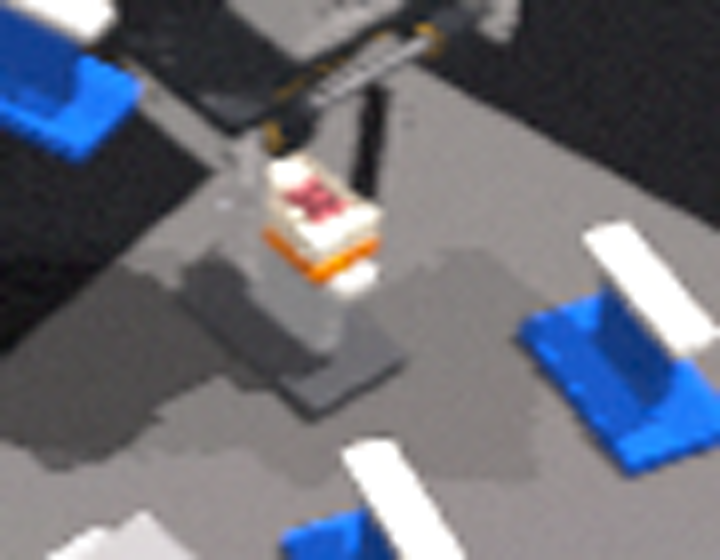

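The cassette sits flat, wax up, along the ledge (crop (325,215)). Retreating straight up.

In the tool's units: -130 mm / 800 = -0.1625, -115 mm / 800 = -0.1438.

>>> arm_command([
  [[0,0,-0.01,0,0,0,-0.5],[0,0,-0.0313,0,0,0,-0.5],[0,0,-0.0625,0,0,0,-0.5],[0,0,-0.1,0,0,0,-0.5],[0,0,-0.1438,0,0,0,-0.5],[0,0,-0.1625,0,0,0,-0.5],[0,0,-0.1625,0,0,0,-0.5],[0,0,-0.1625,0,0,0,-0.5]],
])

```text
time_s: 9.4
ee_pos: [0.4448, 0.3046, 0.202]
eef_rot: [-3.141, -0.0, 2.955]
force: [-0.2, -1.1, -0.4]
grip_width: 0.0706
grip_force: 0.0
```

```bash
python3 -c "
from h import *
to((675.2,-58.4,200),np.radians(79.4))
o=ctrl.get_obs();print(np.round(o['qpos'],2))"
```

```text
t 9.4 pos [444.8 304.6 202. ] rpy [-3.141 -0.     2.955] F [-0.2 -1.1 -0.4] grip 0.0706 0.0
  shift [-293.8 -313.8    2. ] rot [-0.    -0.     1.569]
[ 0.53  0.28  1.56 -0.    1.31 -0.85]
```

In the tool's units: -309 mm / 800 = -0.3863, -304 mm / 800 = -0.38, 1.57 rad / 6.2832 = 0.2499.

>>> arm_command([
  [[-0.0313,-0.0325,0.0025,0,0,0.0223,-0.5],[-0.0638,-0.0675,0.0025,0,0,0.0446,-0.5],[-0.0975,-0.1038,0.0025,0,0,0.0668,-0.5],[-0.1313,-0.14,0.0025,0,0,0.0891,-0.5],[-0.165,-0.1763,0.0025,0,0,0.1114,-0.5],[-0.1988,-0.2125,0.0025,0,0,0.1337,-0.5],[-0.2325,-0.2488,0.0025,0,0,0.156,-0.5],[-0.2663,-0.285,0.0025,0,0,0.1783,-0.5],[-0.3,-0.3213,0.0025,0,0,0.2005,-0.5],[-0.3313,-0.3538,0.0025,0,0,0.2228,-0.5],[-0.3563,-0.38,0.0025,0,0,0.2451,-0.5],[-0.3625,-0.3863,0.0025,0,0,0.2499,-0.5]],
])

```text
time_s: 10.6
ee_pos: [0.6728, -0.0553, 0.1979]
eef_rot: [-3.139, 0.0, 1.378]
force: [0.5, 0.4, -0.3]
grip_width: 0.0707
grip_force: 0.0
```

>>> arm_command([
  [[0,0,0,0,0,0,-0.5],[0,0,0,0,0,0,-0.5],[0,0,0,0,0,0,-0.5]],
])

```text
time_s: 10.9
ee_pos: [0.6722, -0.0515, 0.2004]
eef_rot: [-3.141, -0.0, 1.388]
force: [0.1, 0.3, -0.2]
grip_width: 0.0704
grip_force: 0.0
```

```bash
python3 - <<'E'
from h import *
to((675.2,-58.4,124.5),np.radians(79.4))
p,d=grab('top'); X=cloud('top',d); z=X[...,2]
m=(abs(X[...,0]-.445)<.06)&(abs(X[...,1]-.304)<.06)&(z>.086)&(z<.11)
q=X[m]; r=cv2.minAreaRect((q[:,:2]*1000).astype(np.float32)); print(r,q[:,2].mean())
E
```

```text
t 10.9 pos [672.2 -51.5 200.4] rpy [-3.141 -0.     1.388] F [ 0.1  0.3 -0.2] grip 0.0704 0.0
  shift [-6.2  4.2 75.9] rot [-0.    -0.     0.002]
((444.9526672363281, 304.0260925292969), (37.4377326965332, 55.56488800048828), 77.2169418334961) 0.0941446186555588
```

In the tool's units: 80 mm / 800 = 0.1, 78 mm / 800 = 0.0975.

>>> arm_command([
  [[-0.0075,0.0038,0,0,0,0,-0.5],[-0.0075,0.005,0.0188,0,0,0,-0.5],[-0.0075,0.005,0.0438,0,0,0,-0.5],[-0.0075,0.005,0.0688,0,0,0,-0.5],[-0.0075,0.005,0.0875,0,0,0,-0.5],[-0.0075,0.005,0.0975,0,0,0,-0.5],[-0.0075,0.005,0.1,0,0,0,-0.5],[-0.0075,0.005,0.1,0,0,0,-0.5],[-0.0075,0.005,0.1,0,0,0,-0.5]],
])

```text
time_s: 11.85
ee_pos: [0.6758, -0.0595, 0.1214]
eef_rot: [3.14, -0.0, 1.385]
force: [0.5, 0.5, 0.5]
grip_width: 0.0706
grip_force: 0.0
```

>>> arm_command([
  [[0,0,0,0,0,0,0.2],[0,0,0,0,0,0,0.5],[0,0,0,0,0,0,0.7],[0,0,0,0,0,0,1],[0,0,0,0,0,0,1],[0,0,0,0,0,0,1],[0,0,0,0,0,0,1],[0,0,0,0,0,0,1],[0,0,0,0,0,0,1]],
], squeeze=12)

```text
time_s: 12.75
ee_pos: [0.6745, -0.0592, 0.1203]
eef_rot: [-3.139, 0.0, 1.385]
force: [-8.8, 1.7, 2.3]
grip_width: 0.0114
grip_force: 12.0
```

```bash
python3 - <<'E'
from h import *
to((675.2,-58.4,119.5),np.radians(79.4))
p,d=grab('scene')
cv2.imwrite('pics/s4.png',cv2.resize(p[180:280,230:350],None,fx=5,fy=5,interpolation=cv2.INTER_CUBIC))
E
```

```text
t 12.75 pos [674.5 -59.2 120.3] rpy [-3.139  0.     1.385] F [-8.8  1.7  2.3] grip 0.0114 12.0
  shift [0.9 0.6 0.8] rot [-0.003  0.    -0.001]
```

View pics/s4.png

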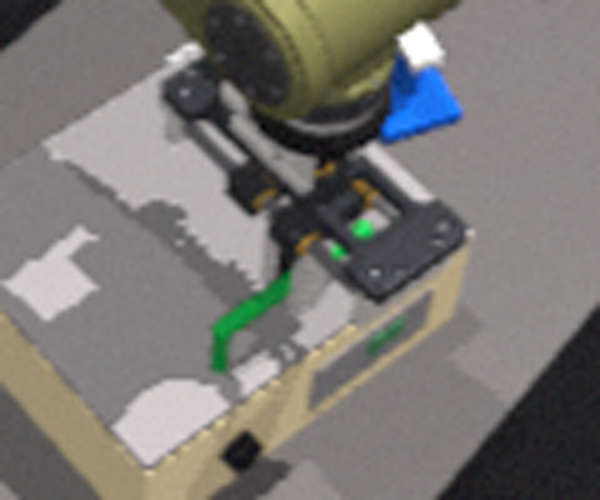

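The fingers hold the bar near its middle, between the legs (crop (285,280)). I'll raise the lid along the arc, starting with 15°.

In the tool's units: -49 mm / 800 = -0.0613, -41 mm / 800 = -0.0513.

>>> arm_command([
  [[0,-0.0013,0,0,0,0,1],[0,-0.0013,0,0,0,0,1],[0,-0.0019,-0.0038,0,0,0,1],[0,-0.0044,-0.0106,0,0,0,1],[0,-0.0075,-0.0213,0,0,0,1],[0,-0.0113,-0.0313,0,0,0,1],[0,-0.015,-0.0413,0,0,0,1],[0,-0.02,-0.0513,0,0,0,1],[0,-0.025,-0.0613,0,0,0,1],[0,-0.025,-0.0613,0,0,0,1],[0,-0.025,-0.0613,0,0,0,1]],
], squeeze=20)

```text
time_s: 13.9
ee_pos: [0.656, -0.0557, 0.1698]
eef_rot: [3.14, -0.0, 1.385]
force: [6.1, -0.2, -0.6]
grip_width: 0.0117
grip_force: 20.0
```

```bash
cat >> h.py <<'E'
def lid():
    out=[]
    for n in('top','scene'):
        p,d=grab(n); X=cloud(n,d); a=np.radians(-10.6)
        bx=np.array([675.0,-58.4])/1000; ex=np.array([np.cos(a),np.sin(a)]); ey=np.array([-ex[1],ex[0]])
        q=(X[...,:2]-bx); lx=q@ex+.195; ly=q@ey; z=X[...,2]-.0905
        m=(lx>.02)&(lx<.21)&(abs(ly)>.065)&(abs(ly)<.125)&(d>0)
        th=np.degrees(np.arctan2(z[m]-.008,lx[m])); mm=abs(th-np.median(th))<8
        k=np.polyfit(lx[m][mm],z[m][mm],1); out.append((n,int(mm.sum()),round(float(np.degrees(np.arctan(k[0]))),1)))
    print(out)
E
python3 -c "
from h import *
to((675.2,-58.4,119.5),np.radians(79.4)); lid()"
```

```text
t 13.9 pos [656.  -55.7 169.8] rpy [ 3.14  -0.     1.385] F [ 6.1 -0.2 -0.6] grip 0.0117 20.0
  shift [ 0.9 19.2 50.4] rot [ 0.001 -0.    -0.001]
[('top', 1694, 14.7), ('scene', 1056, 14.6)]
```

In the tool's units: -65.5 mm / 800 = -0.0819, -60 mm / 800 = -0.075.

>>> arm_command([
  [[0,-0.005,-0.0094,0,0,0,1],[0,-0.0106,-0.0188,0,0,0,1],[0,-0.0169,-0.0275,0,0,0,1],[0,-0.0238,-0.0363,0,0,0,1],[0,-0.0313,-0.045,0,0,0,1],[0,-0.0381,-0.0531,0,0,0,1],[0,-0.0463,-0.0606,0,0,0,1],[0,-0.0538,-0.0681,0,0,0,1],[0,-0.0625,-0.075,0,0,0,1],[0,-0.0713,-0.0819,0,0,0,1],[0,-0.0713,-0.0819,0,0,0,1],[0,-0.0713,-0.0819,0,0,0,1]],
])

```text
time_s: 15.2
ee_pos: [0.6011, -0.0453, 0.2367]
eef_rot: [3.136, -0.0, 1.385]
force: [10.0, 0.3, 9.2]
grip_width: 0.0111
grip_force: 20.0
```

```bash
python3 - <<'E'
from h import *
to((675.2,-58.4,119.5),np.radians(79.4)); lid()
p=np.load('pics/scene.npz')['p']; cv2.imwrite('pics/s5.png',cv2.resize(p[110:350,160:400],None,fx=2.4,fy=2.4))
d=np.load('pics/top.npz')['d']; X=cloud('top',d); z=X[...,2]
m=(abs(X[...,0]-.445)<.06)&(abs(X[...,1]-.304)<.06)&(z>.086)&(z<.11)
q=X[m]; print(len(q) and cv2.minAreaRect((q[:,:2]*1000).astype(np.float32)))
E
```

```text
t 15.2 pos [601.1 -45.3 236.7] rpy [ 3.136 -0.     1.385] F [10.   0.3  9.2] grip 0.0111 20.0
  shift [  0.8  74.6 117.7] rot [ 0.006 -0.    -0.001]
[('top', 1568, 39.3), ('scene', 382, -20.2)]
((445.0096740722656, 304.6080627441406), (36.91603469848633, 55.41171646118164), 78.128662109375)
```

View pics/s5.png

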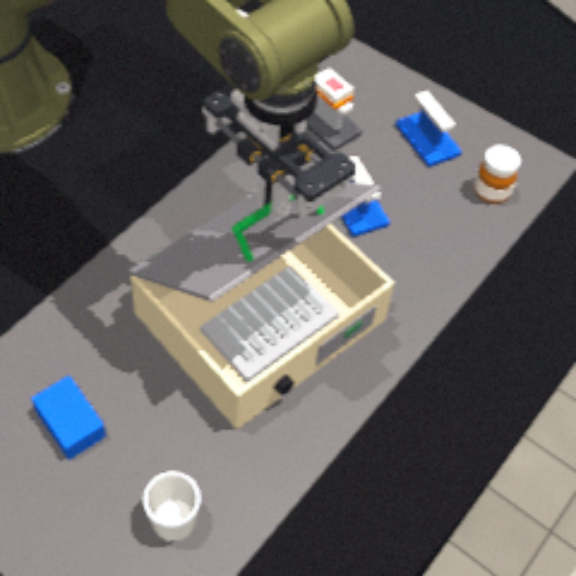

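The lid is open at about 40°, held by the bar; the cassette is undisturbed on its ledge. I'll let it settle and re-check.

>>> arm_command([
  [[0,0,0,0,0,0,1],[0,0,0,0,0,0,1],[0,0,0,0,0,0,1],[0,0,0,0,0,0,1],[0,0,0,0,0,0,1],[0,0,0,0,0,0,1],[0,0,0,0,0,0,1],[0,0,0,0,0,0,1]],
])

```text
time_s: 16.1
ee_pos: [0.6012, -0.0454, 0.2366]
eef_rot: [3.136, -0.0, 1.385]
force: [9.2, -1.9, 8.8]
grip_width: 0.0114
grip_force: 20.0
```

```bash
python3 -c "
from h import *
to((675.2,-58.4,119.5),np.radians(79.4)); lid(); print(np.round(ctrl.get_obs()['joint_vel'],4))"
```

```text
t 16.1 pos [601.2 -45.4 236.6] rpy [ 3.136 -0.     1.385] F [ 9.2 -1.9  8.8] grip 0.0114 20.0
  shift [  0.8  74.4 117.5] rot [ 0.006 -0.    -0.001]
[('top', 1579, 39.1), ('scene', 392, -21.1)]
[-0.0009 -0.0009  0.0017  0.0002  0.0002 -0.0009]
```

Steady at about 39–40°, so handing in.

```bash
python3 -c "
from h import *
print(ctrl.hand_in())"
```

```text
the job is handed in; nothing more can be done
None
```

I handed the job in with the cassette flat, wax up and within about 1 mm of centre on the dark stand's ledge, and the lid held still by its bar at about 39–40°; the hand-in returned no verdict.

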